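# Walk the receipt printer square against the hand-off ledge

## Task

The receipt printer on the cafe counter has been knocked askew. Walk it round with fingertip pushes at its corners until it faces you squarely, turning it out on the open counter before it meets the wooden hand-off ledge so that no corner digs into the wood, then push one front corner and the other until its back stands flush along the ledge. It is heavy: only push it, never lift or tip it, leave the other things on the counter where they are, and take your hand away.

Things in the scene. Friction and masses are not known exactly. Their poses are not given: they have to be found in the camera images.
- printer: Black receipt printer on rubber feet, 0.9 to 1.3 kg, 5 to 20 N to push. 130 mm deep (x, front to back), 140 wide (y), 108 high. Origin: centre of its underside; own x runs to its back, z up. Flat upright sides 4 to 76 mm up, to push on; the cover above is set back 22 mm at the front, behind a white sloping bezel. Starts 105-150 mm short of its place, turned 0.45-1.1 rad anticlockwise from above.
- printer_back_left (a point): Point on the printer's back left upright edge: own x = +65 mm, y = +70 mm, 40 mm above the underside. The front face, with the white band and round key, is at own x = -65 mm.
- printer_back_right (a point): Point on the printer's back right upright edge: own x = +65 mm, y = -70 mm, 40 mm above the underside. Pushed square on 15 mm in from one end of a face, the printer pivots about a point some 90 mm beyond its middle, on the other side.
- ledge: Dark wooden hand-off ledge, fixed along the counter's far side: 920 mm long (its y), 146 deep, 90 high, with a flat upright near face. Origin: middle of that near face, at counter height. Its x axis points level away from the robot, square to the near face; the wood lies at x above 0.
- card_terminal: Loose card terminal, bystander: 175 x 84 mm, 63 mm high, lying on the counter up to 80 mm short of the ledge, beside the printer's gap. Origin: centre of its underside, x along its length.
- pen_pot: Loose aluminium pot of pens, bystander: 72 mm across, 95 mm high, pens to 140 mm, standing a little short of the ledge. Origin: centre of its underside.
- paper_roll: Loose spare till roll standing on end, bystander: 68 mm across, 80 mm high. Origin: centre of its underside. Terminal, pot and roll stand at three places along the ledge in any order: one left of the printer's gap, two right of it.
- keys: Loose bunch of keys lying flat on the counter to the left, bystander: about 70 x 60 mm, 7 mm high. Origin: centre of its ring, keys along its own +x.
Things that resemble listed ones, but are neither listed nor needed, are in the scene too. What is meant by the printer is not green or pink, and is the larger of those in its own colour.

How it is judged (in metres and radians):
At the end, for the whole second after the job is handed in: Both back edges of the printer are within 5 mm of the ledge's near face (its back flush along the ledge, its front towards the robot), it stands flat on its feet and at rest, and the card terminal, pen pot, paper roll and keys are within 15 mm of where they were (x of each of printer_back_left, printer_back_right in the frame of ledge above -0.005 m and angle between printer's own z axis and vertical below 0.03 rad and height (world z) of printer below 0.004 m and linear speed of printer below 0.01 m/s and distance of each of card_terminal, pen_pot, paper_roll, keys from where it was at the start of the episode below 0.015 m); the robot touches nothing.
It fails at once if the printer is lifted or tipped (height (world z) of printer above 0.012 m or angle between printer's own z axis and vertical above 0.12 rad).
It fails at once if the printer is pressed against the ledge while still more than 15 degrees (0.26 rad) askew (contact force between printer and ledge above 1 N and angle between the x axis of printer and the x axis of ledge, either way round above 0.26 rad).
It fails at once if a bystander is moved by more than 15 mm (distance of any of card_terminal, pen_pot, paper_roll, keys from where it was at the start of the episode above 0.015 m).
It also fails if it takes over 67 s, if anything falls off the work surface, if the arm or the gripper's body presses on something with over 40 N, if the wrist force passes 120 N, or if a joint passes its speed limit or range.

## Robot

A 6-joint arm with a two-finger parallel gripper is mounted at the origin on the work surface. World frame = base frame: x ahead of the robot, y to its left, z up, the work surface at z = 0. Lengths are in mm, angles in rad, forces in N, time in s.
With the tool pointing down it reaches from about 325 to 900 mm from the base axis. Payload 3.5 kg.
Tool frame: the origin (TCP) lies on the mounting face of the last link; the fingertips stand 173 mm ahead of it and the grasp point (between the pads) lies 155 mm ahead of it; z points along the fingers, y is the direction in which the jaws open and shut (so a half turn about z gives the same grasp; the last joint's range is limited). The gripper opens to 85 mm and grips with 20 to 120 N. Pads are 22 mm wide; open, the fingers measure 114 mm over their backs; the gripper's body (76 mm by 85 mm) begins 54 mm behind the grasp point. The pads swing forward as they close: fully open they stand 13 mm farther back than shut.
Start: joints at [-1.438, 0.276, -0.026, 1.268, 0, 1.467], TCP at [146.001, -607.706, 404.713] pointing down, gripper open.
Joint ranges: [-3.12, 3.12], [-0.85, 1.88], [-1.08, 1.24], [-1.95, 2.15], [-1.57, 1.53], [-3.14, 3.14]. Speed limits (rad/s): [2.57, 2.57, 3.14, 3.14, 3.14, 3.14].

## Interface

Orientations are given as [roll, pitch, yaw] about the fixed x, y, z axes, in that order (R = Rz(yaw) Ry(pitch) Rx(roll)).
In Python, from station import ctrl gives the robot as it stands. The module is installed in compiled form; this text tells all that it offers.
- The arm moves only by the tool drive_tool, never from a script. Its argument "commands" is one flat list of numbers, 7 for each row, row after row: the shift along the world's x, y, z in m, then the turn, a rotation vector about the world's x, y, z in degrees, then the closure, from 0 (fully open) to 1 (shut). A call has 1 to 12 rows; each row is the pose to reach, as a shift and turn from the pose commanded when the call began; what a row does not reach only later rows make up. A row lasts 1/12 s, in which the tool goes at most 41.7 mm and 7.16 degrees, less where a joint would pass 70% of its speed; a pose out of reach is approached as far as the arm can. A call with a gripper value outside its range is refused whole. The fingers move at their own pace and stop on an object; the grip force is fixed at half the most. Time passes only in rows, so rows that repeat a pose let the fingers close. It gives the time, the measured TCP pose, the force and the opening at its end, in the units of the state.
- ctrl.state(): the state, without advancing time (a new reading comes with each control period).
- ctrl.snapshot(name): name is "scene" or "top" or "wrist"; returns a dict with "pixels" (420x560x3 uint8, red, green, blue), "camera_matrix" (3x3 intrinsics, pixels), "rvec" (rotation vector, rad) and "tvec" (3), from world to camera coordinates, as OpenCV has them. Camera axes: x right, y down, z forward; pixel columns grow to the right and rows downward; lengths in mm; the calibration is good to about 2 mm. The wrist camera is an equidistant fisheye: a pixel r from the principal point sees the ray r / f radians off the axis. A picture is of the moment at which its call begins. There is no depth.
- ctrl.close_job(): hands the job in, once; it reports no verdict.
The state is a dict: "clock": time; "qpos": joint angles; "joint_velocities": joint speeds; "joint_efforts": joint torques, N m; "position": TCP position; "orientation": TCP orientation; "contact_force": force on the tool from outside, world axes, zero at the start; "moment": the same for the moment, N m; "grip_width": finger opening in mm.
Only numpy, scipy, OpenCV 4.12 (cv2) and the standard library are available. Lean on these libraries where they do the work, as an engineer would, in place of code of your own. Each camera call takes 0.05 s, during which the arm holds its last target.

## Working session

There is one attempt and no reset: what is moved stays moved. The work goes in short steps, Python scripts to look and compute and a tool call to move; the robot and the scene stay as the last step left them, time stands still between calls to the robot, and variables do not carry over. Pictures are saved under pics/ and viewed, and the job is handed in when it is done.

Besides the shell and the picture viewer there is one more tool, called after "Request:" in YAML: its name, and indented under it one key for each argument. drive_tool: Moves the arm, as the interface text tells. Its arguments: {"type":"object","properties":{"commands":{"type":"array","items":{"type":"number"}}},"required":["commands"]}

```bash
mkdir -p pics; cat > h.py <<'E'
from station import ctrl
import numpy as np, cv2, json
def snap(n,fn):
    s=ctrl.snapshot(n); cv2.imwrite('pics/%s.png'%fn, cv2.cvtColor(s['pixels'],cv2.COLOR_RGB2BGR))
    np.savez('pics/%s.npz'%fn, **{k:np.asarray(v) for k,v in s.items()}); return s
def load(fn): return dict(np.load('pics/%s.npz'%fn))
def ray(s,u,v,z):
    R=cv2.Rodrigues(s['rvec'])[0]; t=np.asarray(s['tvec']).reshape(3)
    d=R.T@(np.linalg.inv(s['camera_matrix'])@np.array([u,v,1.])); c=-R.T@t
    return c+d*(z-c[2])/d[2]
def proj(s,P):
    return cv2.projectPoints(np.asarray(P,float).reshape(-1,1,3),s['rvec'].astype(float),s['tvec'].astype(float),s['camera_matrix'],None)[0].reshape(-1,2)
E
python3 - <<'E'
from h import *
for n in ['scene','top','wrist']:
    s=snap(n,n+'0'); print(n,s['camera_matrix'].tolist(),(-cv2.Rodrigues(s['rvec'])[0].T@np.ravel(s['tvec'])).round())
print(ctrl.state())
E
```

```text
scene [[429.7083495897929, 0.0, 276.24646627701827], [0.0, 429.7083495897929, 210.95110713186054], [0.0, 0.0, 1.0]] [1248.  593.  712.]
top [[385.63768990645974, 0.0, 283.03039239142527], [0.0, 385.63768990645974, 205.59328598424233], [0.0, 0.0, 1.0]] [ 447.   -7. 1009.]
wrist [[325.19226210127806, 0.0, 281.06660194392947], [0.0, 325.19226210127806, 203.31077263657195], [0.0, 0.0, 1.0]] [ 215. -590.  372.]
{'clock': 0.15, 'qpos': array([-1.43841943e+00,  2.77000273e-01, -2.75730362e-02,  1.26800715e+00,
        1.71141781e-05,  1.46741786e+00]), 'joint_velocities': array([-1.41446807e-04, -1.74273352e-03,  4.07170672e-03,  2.22079846e-04,
       -1.04719910e-03, -7.90621029e-06]), 'joint_efforts': array([ 1.13203016e-03, -4.46057475e+01,  2.95638853e+01,  1.05498632e-02,
       -1.28989932e-04, -8.51363609e-06]), 'position': array([ 145.9501437 , -607.40077886,  403.78684499]), 'orientation': array([-3.13981982e+00, -2.01134707e-04,  2.35755176e-01]), 'contact_force': array([-0.40182   ,  0.21692955,  0.74275146]), 'moment': array([-0.01814844, -0.03336631, -0.04012576]), 'grip_width': 85.50655425487314}
```

View pics/scene0.png

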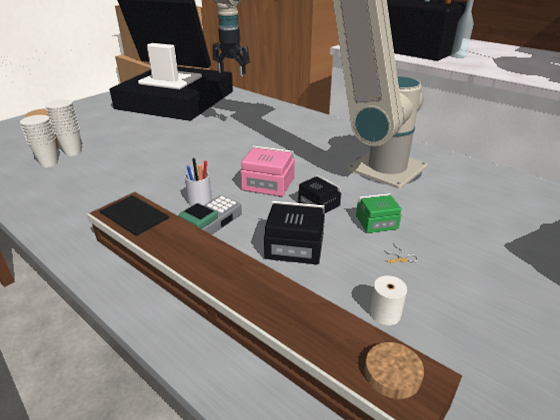

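View pics/top0.png

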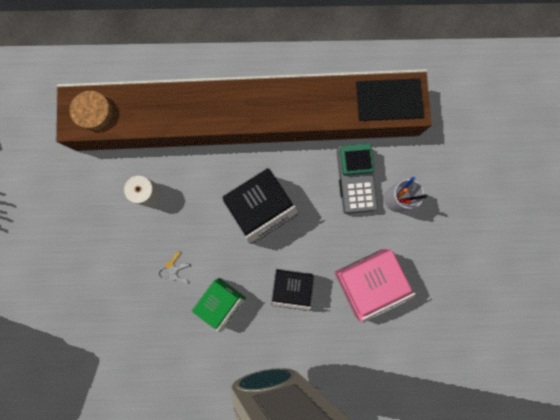

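```bash
python3 - <<'E'
import cv2
a=cv2.imread('pics/top0.png')
cv2.imwrite('pics/crop0.png',cv2.resize(a[130:290,190:350],(800,800),interpolation=cv2.INTER_CUBIC)[:600])
cv2.imwrite('pics/crop1.png',cv2.resize(a[60:160,50:450],(800,200),interpolation=cv2.INTER_CUBIC))
E
```

```text
(no output)
```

View pics/crop0.png

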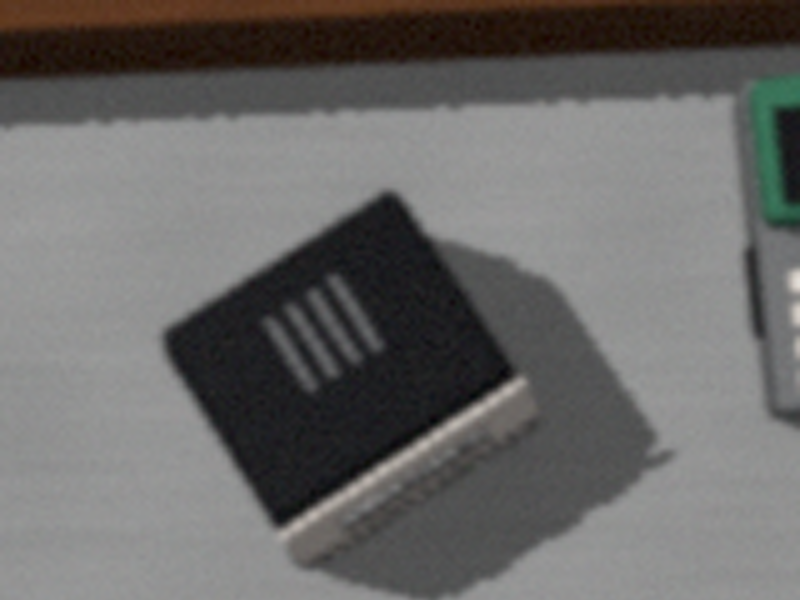

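View pics/crop1.png

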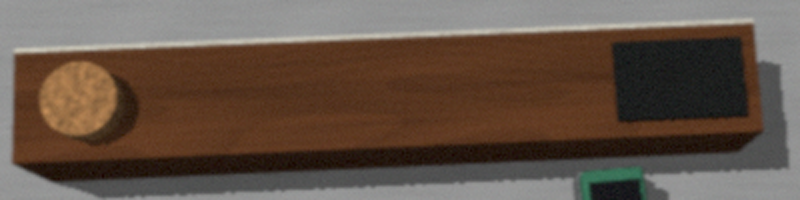

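```bash
python3 - <<'E'
import cv2
a=cv2.imread('pics/scene0.png')
cv2.imwrite('pics/crop2.png',cv2.resize(a[180:300,240:400],(800,600),interpolation=cv2.INTER_CUBIC))
E
```

```text
(no output)
```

View pics/crop2.png

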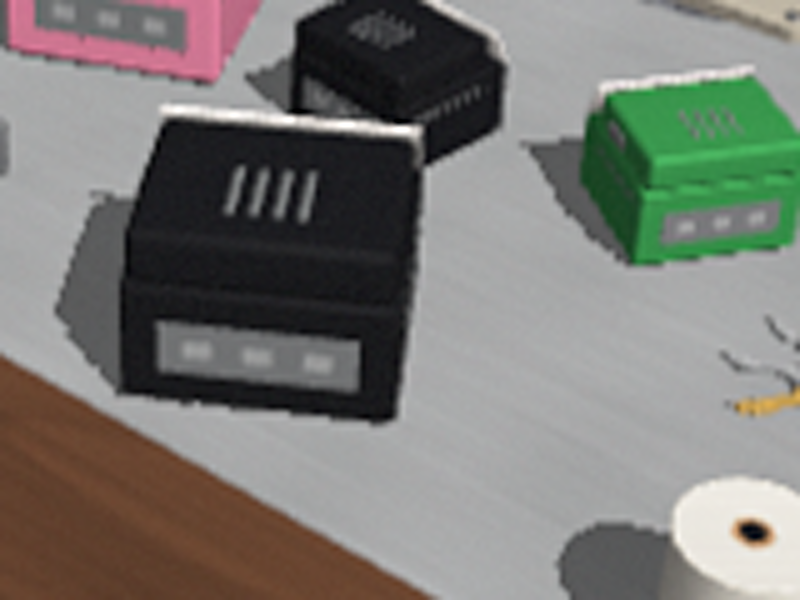

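```bash
python3 - <<'E'
from h import *
s=load('top0'); c=load('scene0')
for n,u,v,z in [('BL',223,198,108),('BR',268.6,168.6,108),('cFR',294,205.6,108),('cFL',246,235,108),('FR',297.4,212,76),('FL',250.6,243.4,76),('L0l',75,151,0),('L0r',417.5,135,0),('Ltl',57.5,141,90),('Ltr',431,126,90),('term near-left',344,213,30),('term far-left',340,148,45),('term nr',376,212,30),('roll',138,189,80),('pot',400,195,0),('keys',175,270,0),('keyslow',187,282,5),('smallblk',292,290,60),('smallR',314,272,60),('smallL',275,270,60),('pink',375,285,100),('pinkBL',337,282,100),('green',242,295,60)]:
    print(n,ray(s,u,v,z).round(1))
for u,v in [(264,258.3),(319,264)]: print('scene',ray(c,u,v,4).round(1))
E
```

```text
BL [569.6 122.  108. ]
BR [637.7  13.4 108. ]
cFR [547.9 -44.6 108. ]
cFL [481.5  69.  108. ]
FR [535.7 -53.8  76. ]
FL [462.3  60.9  76. ]
L0l [719. 530.   0.]
L0r [ 744.4 -387.4    0. ]
Ltl [720.5 525.3  90. ]
Ltr [ 740.  -388.4   90. ]
term near-left [ 534.9 -175.    30. ]
term far-left [ 700.9 -169.    45. ]
term nr [ 535.6 -257.1   30. ]
roll [599.9 331.9  80. ]
pot [ 582.1 -330.7    0. ]
keys [399.8 262.1   0. ]
keyslow [369.  229.9   5. ]
smallblk [348.1 -36.4  60. ]
smallR [389.8 -91.   60. ]
smallL [396.9   3.7  60. ]
pink [ 359.1 -228.3  100. ]
pinkBL [ 368.  -140.2  100. ]
green [339.2  84.5  60. ]
scene [643.5  10.3   4. ]
scene [569.5 128.7   4. ]
```

```bash
cat >> h.py <<'E'
from scipy.spatial.transform import Rotation as Ro
def tgt(x,y,z,yaw,tilt=20):
    Z=Ro.from_euler('z',yaw); l=Z.apply([0,1,0])
    R=Ro.from_rotvec(-np.radians(tilt)*l)*Z*Ro.from_euler('x',np.pi)
    return np.array([x,y,z])-173*R.apply([0,0,1]),R
def rel(x,y,z,yaw,tilt=20,say=True,s=None):
    s=s or ctrl.state(); p,R=tgt(x,y,z,yaw,tilt); R0=Ro.from_euler('xyz',s['orientation'])
    a=(p-s['position'])/1000; b=np.degrees((R*R0.inv()).as_rotvec())
    if say: print(a.round(4),b.round(2),'dist',np.linalg.norm(a).round(3),np.linalg.norm(b).round(1))
    return a,b
def tip():
    s=ctrl.state(); R=Ro.from_euler('xyz',s['orientation']); 
    print('tip',(s['position']+173*R.apply([0,0,1])).round(1),'xdir',R.apply([1,0,0]).round(3),'F',s['contact_force'].round(1),'t',s['clock'],'g',s['grip_width'])
# body model
def pt(c,th,b): 
    return np.array(c)+np.array([[np.cos(th),-np.sin(th)],[np.sin(th),np.cos(th)]])@np.array(b)
E
python3 - <<'E'
from h import *
c=(551.4,35);th=.558
k=pt(c,th,(-65,55)); print(k)
t=pt(c,th,(-65-10.3-30,55)); print(t)
rel(t[0],t[1],190,th)
# arc
pv=pt(c,th,(0,-90))
for a in np.arange(.558,0,-.08): print(a.round(3),pt(pv,a,(-75.3,145)).round(1))
E
```

```text
[467.13748931  47.24047763]
[432.95036305  25.90200538]
[ 0.2368  0.602  -0.0512] [  7.67 -18.55  18.26] dist 0.649 27.1
0.558 [458.4  41.8]
0.478 [465.5  52.8]
0.398 [473.4  63.1]
0.318 [482.2  72.8]
0.238 [491.7  81.8]
0.158 [501.9  90. ]
0.078 [512.7  97.3]
```

Request:
drive_tool:
  commands: [0.237,0.602,-0.01,7.67,-18.55,18.26,1,0.237,0.602,-0.01,7.67,-18.55,18.26,1,0.237,0.602,-0.01,7.67,-18.55,18.26,1,0.237,0.602,-0.01,7.67,-18.55,18.26,1,0.237,0.602,-0.01,7.67,-18.55,18.26,1,0.237,0.602,-0.01,7.67,-18.55,18.26,1,0.237,0.602,-0.01,7.67,-18.55,18.26,1,0.237,0.602,-0.01,7.67,-18.55,18.26,1,0.237,0.602,-0.01,7.67,-18.55,18.26,1,0.237,0.602,-0.01,7.67,-18.55,18.26,1,0.237,0.602,-0.01,7.67,-18.55,18.26,1,0.237,0.602,-0.01,7.67,-18.55,18.26,1]

```text
clock: 1.15
position: [329.0, -140.6, 396.9]
orientation: [3.14, -0.349, 0.557]
contact_force: [0.4, -0.6, -0.9]
grip_width: 0.1
```

```bash
python3 - <<'E'
from h import *
tip(); rel(433,26,190,.558)
E
```

```text
tip [ 379.4 -109.6  234.3] xdir [0.798 0.497 0.342] F [ 0.4 -0.6 -0.9] t 1.15 g 0.07937635134296304
[ 0.0538  0.1352 -0.0443] [0.09 0.06 0.1 ] dist 0.152 0.1
```

Request:
drive_tool:
  commands: [0.054,0.135,-0.04,0,0,0,1,0.054,0.135,-0.04,0,0,0,1,0.054,0.135,-0.04,0,0,0,1,0.054,0.135,-0.04,0,0,0,1,0.054,0.135,-0.04,0,0,0,1,0.054,0.135,-0.04,0,0,0,1]

```text
clock: 1.65
position: [382.6, -6.0, 356.2]
orientation: [3.141, -0.347, 0.562]
contact_force: [-0.6, -0.7, -0.4]
grip_width: 0.1
```

```bash
python3 - <<'E'
from h import *
tip(); rel(438,29,31,.558); 
for n in ('top','scene'): snap(n,n+'1')
a=np.hstack([cv2.imread('pics/top1.png')[100:400,150:450],cv2.imread('pics/scene1.png')[100:400,200:500]]);cv2.imwrite('pics/j1.png',cv2.resize(a,(800,400)))
E
```

```text
tip [432.5  25.3 193.5] xdir [0.796 0.501 0.34 ] F [-0.6 -0.7 -0.4] t 1.65 g 0.06102065829969036
[ 0.0052  0.0037 -0.1626] [ 0.08 -0.07 -0.21] dist 0.163 0.2
```

View pics/j1.png

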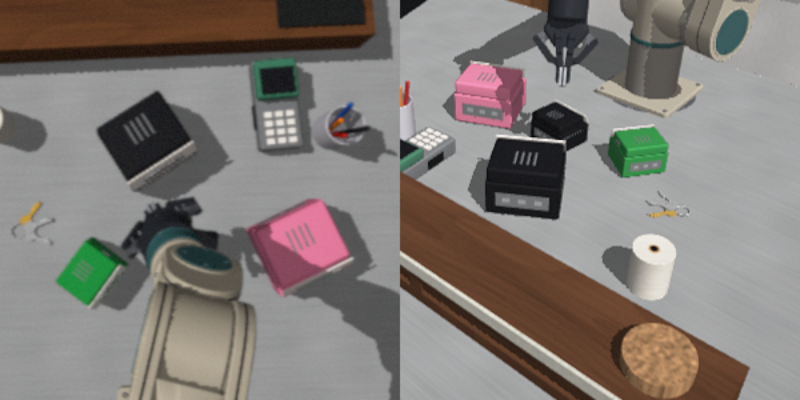

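Request:
drive_tool:
  commands: [0.005,0.003,-0.04,0,0,0,1,0.005,0.003,-0.08,0,0,0,1,0.005,0.003,-0.115,0,0,0,1,0.005,0.003,-0.145,0,0,0,1,0.005,0.003,-0.162,0,0,0,1,0.005,0.003,-0.162,0,0,0,1]

```text
clock: 2.25
position: [385.6, -5.4, 191.6]
orientation: [-3.137, -0.343, 0.552]
contact_force: [-0.7, 1.1, 0.0]
grip_width: -0.2
```

```bash
python3 - <<'E'
from h import *
tip()
for n in ('top','scene','wrist'): snap(n,n+'2')
a=np.hstack([cv2.imread('pics/top2.png')[100:400,150:450],cv2.imread('pics/scene2.png')[100:400,200:500]]);cv2.imwrite('pics/j2.png',cv2.resize(a,(800,400)))
pv=pt((551.4,35),.558,(0,-90))
for a in (.558,.5,.44,.38,.32): p=pt(pv,a,(-75.3,145)); print(a); rel(p[0],p[1],31,a)
E
```

```text
tip [434.7  25.7  28.7] xdir [0.802 0.494 0.336] F [-0.7  1.1  0. ] t 2.25 g -0.22761171221935486
0.558
[ 0.0191  0.0161 -0.0026] [0.11 0.15 0.15] dist 0.025 0.2
0.5
[ 0.0224  0.0271 -0.0026] [ 0.11  0.15 -3.17] dist 0.035 3.2
0.44
[ 0.0265  0.0382 -0.0026] [ 0.12  0.14 -6.61] dist 0.047 6.6
0.38
[ 0.0313  0.0491 -0.0026] [  0.12   0.14 -10.05] dist 0.058 10.0
0.32
[ 0.0367  0.0597 -0.0026] [  0.13   0.14 -13.49] dist 0.07 13.5
```

View pics/j2.png

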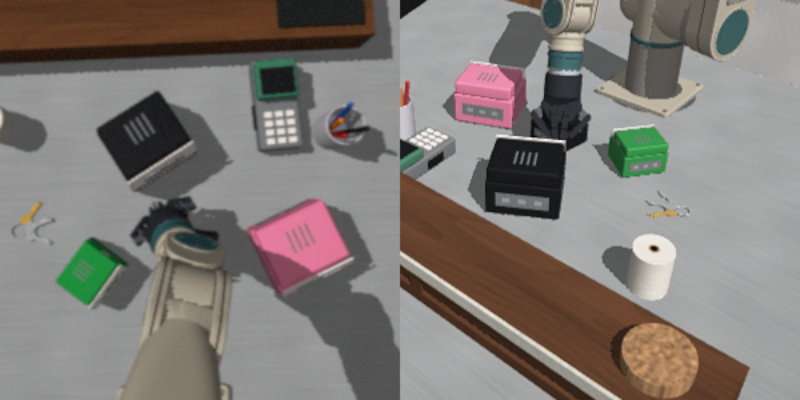

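View pics/wrist2.png

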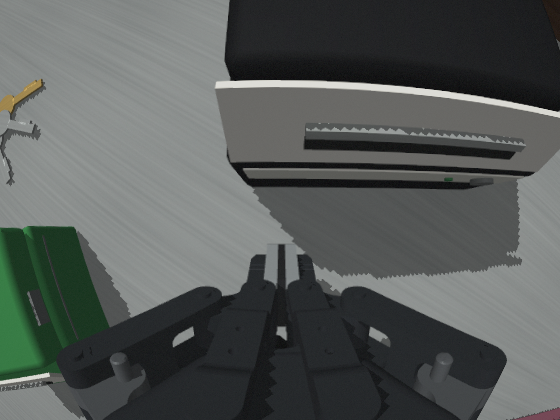

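Request:
drive_tool:
  commands: [0.008,0.006,0,0,0,0,1,0.014,0.011,0,0,0,0,1,0.019,0.016,0,0,0,0,1,0.021,0.021,0,0,0,-1.6,1,0.0225,0.027,0,0,0,-3.2,1,0.0245,0.0325,0,0,0,-4.9,1,0.0265,0.038,0,0,0,-6.6,1,0.029,0.0435,0,0,0,-8.3,1,0.0313,0.049,0,0,0,-10,1,0.0313,0.049,0,0,0,-10,1]

```text
clock: 3.23
position: [418.6, 45.4, 194.9]
orientation: [3.139, -0.345, 0.384]
contact_force: [-4.3, -2.6, 1.0]
grip_width: -0.1
```

```bash
python3 - <<'E'
from h import *
tip()
for n in ('top','scene','wrist'): snap(n,n+'3')
a=cv2.imread('pics/top3.png')
cv2.imwrite('pics/j3.png',cv2.resize(a[120:240,190:350],(800,600),interpolation=cv2.INTER_CUBIC))
a=cv2.imread('pics/scene3.png')
cv2.imwrite('pics/k3.png',cv2.resize(a[180:300,240:400],(800,600),interpolation=cv2.INTER_CUBIC))
E
```

```text
tip [473.1  66.9  32.1] xdir [0.873 0.352 0.339] F [-4.3 -2.6  1. ] t 3.2333 g -0.13008167226925763
```

View pics/j3.png

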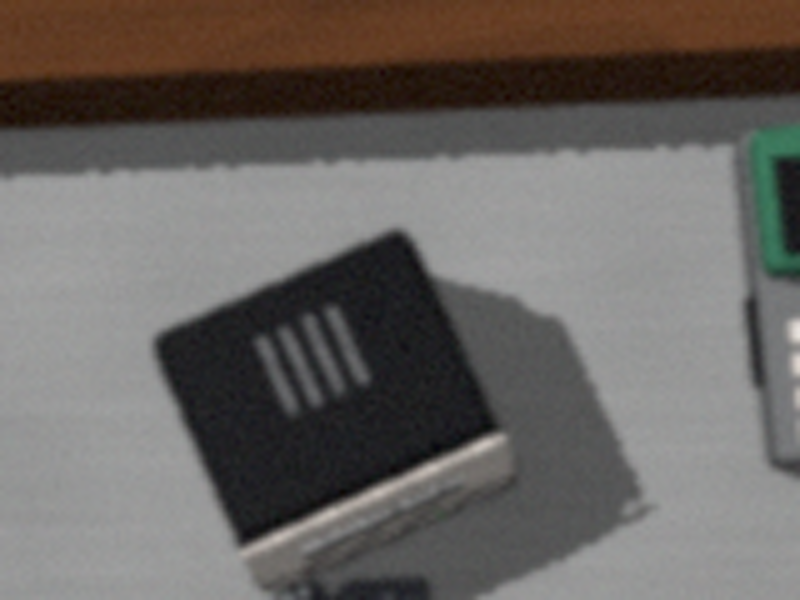

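View pics/wrist3.png

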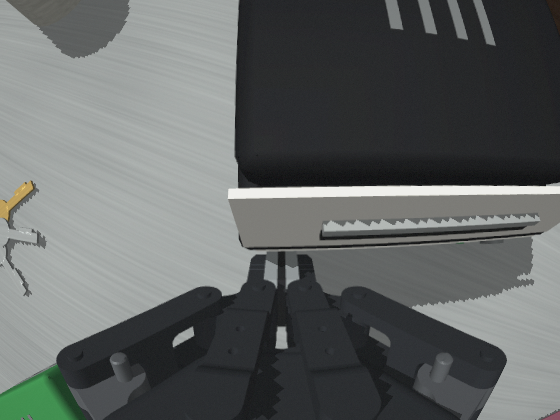

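View pics/k3.png

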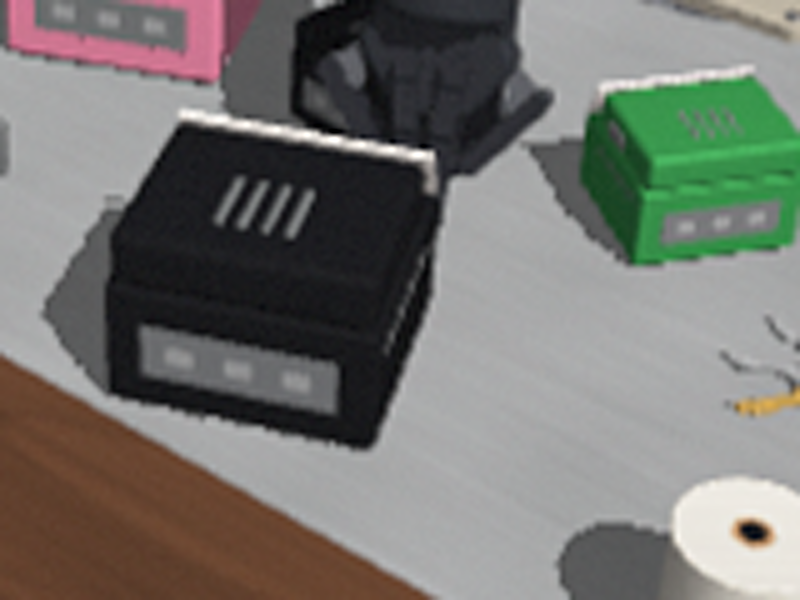

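```bash
cat >> h.py <<'E'
LX=lambda y: 732-0.0243*(y-35)
def est(c,br,bl):  # scene bottom-back pixels
    R=ray(c,*br,3)[:2]; L=ray(c,*bl,3)[:2]; d=L-R; th=np.arctan2(-d[0],d[1])
    m=(R+L)/2; ce=m-65*np.array([np.cos(th),np.sin(th)])
    print('BR',R.round(1),'BL',L.round(1),'w',np.linalg.norm(d).round(1),'th',th.round(3),'c',ce.round(1),'gaps R/L',(LX(R[1])-R[0]).round(1),(LX(L[1])-L[0]).round(1)); return ce,th
E
python3 - <<'E'
from h import *
c,th=est(load('scene3'),(261.6,258.4),(314.4,269.4))
t=load('top3')
for u,v in [(190+157/5,120+340/5),(190+405/5,120+232/5)]: print(ray(t,u,v,108).round(1))
for u,v in [(190+258/5,120+585/5),(190+515/5,120+465/5)]: print(ray(t,u,v,78).round(1))
pv=pt(c,th,(0,-90)); print(pt(c,th,(-65,70)))
for a in np.linspace(th,.02,7): p=pt(pv,a,(-75.3,145)); print(a,p); rel(p[0],p[1],31,a)
E
```

```text
BR [646.9   5.2] BL [592.1 131.6] w 137.8 th 0.409 c [559.9  42.5] gaps R/L 85.8 137.5
[593.5 125.6 108. ]
[642.9   7.6 108. ]
[478.1  82.2  78. ]
[533.3 -42.9  78. ]
[472.4036846   80.91763083]
0.4090843513831135 [468.92012574  63.05832464]
[-0.004  -0.0056 -0.0013] [ 0.16 -0.12  1.46] dist 0.007 1.5
0.3442369594859279 [475.86656605  71.05616218]
[ 0.0015  0.006  -0.0013] [ 0.15 -0.13 -2.26] dist 0.006 2.3
0.27938956758874234 [483.31668145  78.58704653]
[ 0.0078  0.0172 -0.0013] [ 0.15 -0.13 -5.97] dist 0.019 6.0
0.21454217569155676 [491.23915378  85.61932003]
[ 0.0148  0.0279 -0.0013] [ 0.14 -0.14 -9.69] dist 0.032 9.7
0.14969478379437118 [499.60067927  92.12342103]
[ 0.0224  0.0382 -0.0013] [  0.14  -0.14 -13.41] dist 0.044 13.4
0.0848473918971856 [508.36610849  98.07200818]
[ 0.0307  0.048  -0.0013] [  0.14  -0.15 -17.12] dist 0.057 17.1
0.02 [517.49859411 103.44007533]
[ 0.0397  0.0572 -0.0013] [  0.13  -0.15 -20.84] dist 0.07 20.8
```

Request:
drive_tool:
  commands: [0.004,0.005,0,0,0,-1.0,1,0.006,0.01,0,0,0,-2.3,1,0.009,0.015,0,0,0,-4,1,0.012,0.02,0,0,0,-6,1,0.0155,0.0255,0,0,0,-7.8,1,0.019,0.031,0,0,0,-9.7,1,0.023,0.036,0,0,0,-11.5,1,0.0265,0.041,0,0,0,-13.4,1,0.0305,0.046,0,0,0,-15.2,1,0.0345,0.051,0,0,0,-17,1,0.0345,0.051,0,0,0,-17,1]

```text
clock: 4.3
position: [452.8, 96.7, 194.5]
orientation: [3.141, -0.345, 0.087]
contact_force: [-3.1, 0.1, -2.3]
grip_width: -0.1
```

```bash
cat >> h.py <<'E'
def look(i):
    tip()
    for n in ('top','scene'): snap(n,n+str(i))
    a=cv2.imread(f'pics/top{i}.png')[120:240,190:350]; b=cv2.imread(f'pics/scene{i}.png')[200:320,220:380]
    cv2.imwrite(f'pics/j{i}.png',cv2.resize(a,(800,600),interpolation=cv2.INTER_CUBIC)); cv2.imwrite(f'pics/k{i}.png',cv2.resize(b,(800,600),interpolation=cv2.INTER_CUBIC))
E
python3 -c "
from h import *
look(4)"
```

```text
tip [511.1 101.7  31.7] xdir [0.937 0.082 0.338] F [-3.1  0.1 -2.3] t 4.3 g -0.07659348387658668
```

View pics/j4.png

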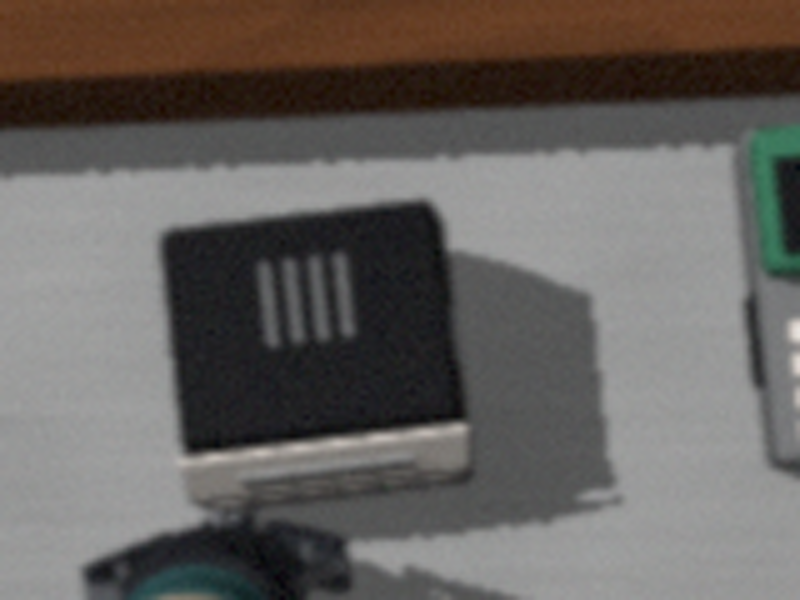

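View pics/k4.png

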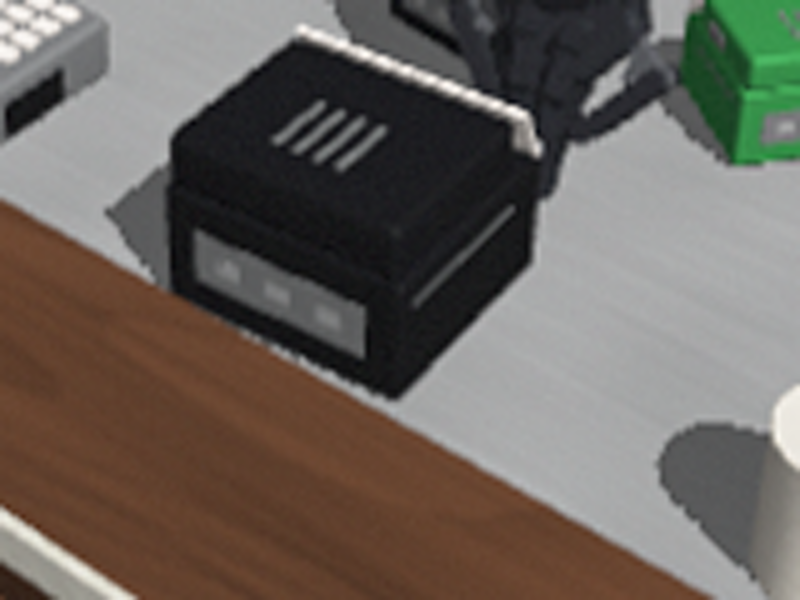

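```bash
cat >> h.py <<'E'
def est_top(t,bl,br,fl,fr): # crop px in j pictures; cover back corners z108, bezel lower front z78
    f=lambda q,z: ray(t,190+q[0]/5,120+q[1]/5,z)[:2]
    BL,BR,FL,FR=f(bl,108),f(br,108),f(fl,78),f(fr,78)
    th=[np.arctan2(-(a-b)[0],(a-b)[1]) for a,b in ((BL,BR),(FL,FR))]
    T=np.mean(th); ce=(BL+BR)/2-62*np.array([np.cos(T),np.sin(T)]); cf=(FL+FR)/2+65*np.array([np.cos(T),np.sin(T)])
    print('th',np.round(th,3),'c back',ce.round(1),'c front',cf.round(1))
    for b in ((65,70),(65,-70)): p=pt((ce+cf)/2,T,b); print('gap',(LX(p[1])-p[0]).round(1))
    return (ce+cf)/2,T
def arc(c,th,side,t1,n,z=31,inn=15):
    pv=pt(c,th,(0,-90*side))
    for a in np.linspace(th,t1,n): p=pt(pv,a,(-75.3,side*(90+70-inn))); print(a.round(3),p.round(1),end=' '); rel(p[0],p[1],z,a)
E
python3 -c "
from h import *
t=load('top4')
c,th=est_top(t,(162,235),(432,203),(195,505),(470,478)); print(c,th)
arc(c,th,1,-.18,7)
"
```

```text
th [0.1   0.076] c back [588.5  53.3] c front [587.1  51.3]
gap 83.3
gap 74.4
[587.84316291  52.30586076] 0.08776244368000297
0.088 [508.  100.5] [-0.0037 -0.0011 -0.0008] [ 0.02 -0.19 -0.04] dist 0.004 0.2
0.043 [514.2 104.3] [ 0.0023  0.0053 -0.0008] [ 0.01 -0.19 -2.6 ] dist 0.006 2.6
-0.001 [520.6 107.8] [ 0.0087  0.0114 -0.0008] [ 0.01 -0.19 -5.16] dist 0.014 5.2
-0.046 [527.2 111. ] [ 0.0153  0.0173 -0.0008] [ 0.   -0.19 -7.71] dist 0.023 7.7
-0.091 [533.9 113.9] [ 0.0222  0.0228 -0.0008] [ -0.    -0.19 -10.27] dist 0.032 10.3
-0.135 [540.7 116.5] [ 0.0293  0.0281 -0.0008] [-1.000e-02 -1.900e-01 -1.283e+01] dist 0.041 12.8
-0.18 [547.6 118.8] [ 0.0366  0.033  -0.0008] [-1.000e-02 -1.900e-01 -1.538e+01] dist 0.049 15.4
```

Request:
drive_tool:
  commands: [0.004,0.004,0,0,0,-1.5,1,0.0085,0.008,0,0,0,-3.2,1,0.0125,0.012,0,0,0,-5,1,0.0165,0.016,0,0,0,-6.8,1,0.021,0.0195,0,0,0,-8.5,1,0.0255,0.023,0,0,0,-10.3,1,0.03,0.0265,0,0,0,-12,1,0.035,0.03,0,0,0,-13.8,1,0.039,0.033,0,0,0,-15.4,1,0.015,0.035,0.005,0,0,-15.4,1,-0.02,0.02,0.01,0,0,-10,1]

```text
clock: 5.32
position: [457.8, 29.1, 201.5]
orientation: [-3.141, -0.355, -0.077]
contact_force: [0.3, 0.2, -0.2]
grip_width: 0.3
```

```bash
python3 -c "
from h import *
look(5)"
```

```text
tip [517.8  24.5  39.2] xdir [ 0.935 -0.072  0.348] F [ 0.3  0.2 -0.2] t 5.3167 g 0.2705701960463392
```

View pics/j5.png

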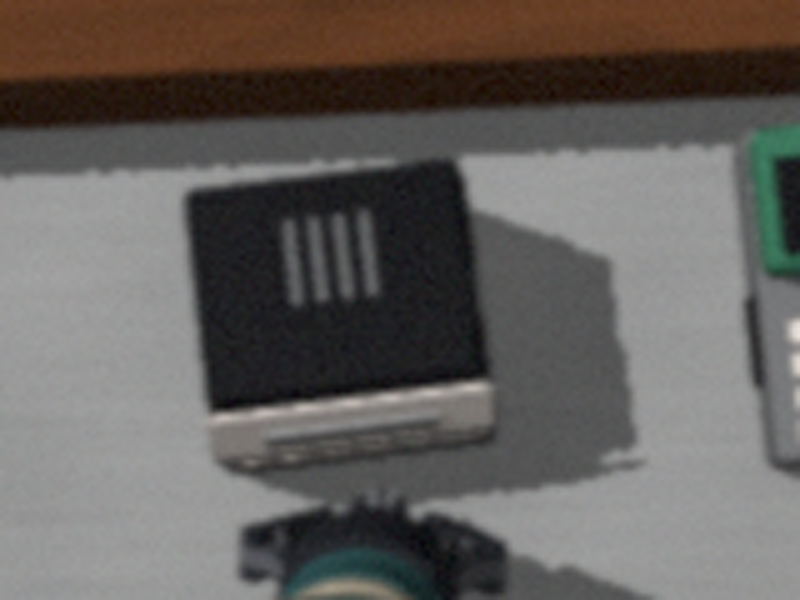

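View pics/k5.png

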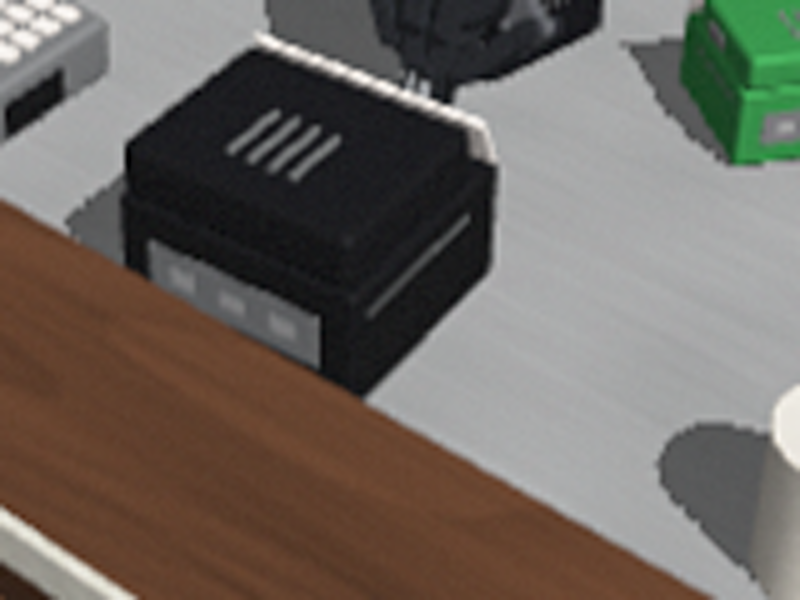

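```bash
python3 -c "
from h import *
print(ctrl.state()); c,th=est_top(load('top5'),(186,195),(458,160),(222,468),(494,437))
"
```

```text
{'clock': 5.4167, 'qpos': array([-0.07043981,  0.09431098, -0.78605297,  0.34215344,  0.00391437,
        3.140695  ]), 'joint_velocities': array([-0.012795  ,  0.01683263,  0.01903924, -0.02627318, -0.02989649,
        0.00016611]), 'joint_efforts': array([ 1.47623084e-01, -2.87295753e+01,  2.39384526e+01, -2.58871593e+00,
        1.08050122e-01, -1.12488568e-03]), 'position': array([453.4849111 ,  33.12627825, 199.99579189]), 'orientation': array([-3.1380042 , -0.34828231, -0.06948483]), 'contact_force': array([-0.2794135 , -0.40961033, -0.3214163 ]), 'moment': array([ 0.05446972,  0.36635923, -0.01802734]), 'grip_width': -0.04124768570370751}
th [0.11  0.092] c back [608.5  40.3] c front [605.7  39.5]
gap 65.3
gap 54.5
```

```bash
python3 -c "
from h import *
snap('wrist','wrist5')"
```

```text
(no output)
```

View pics/wrist5.png

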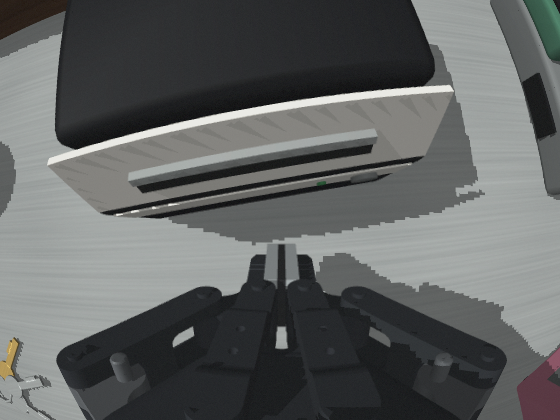

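View pics/top5.png

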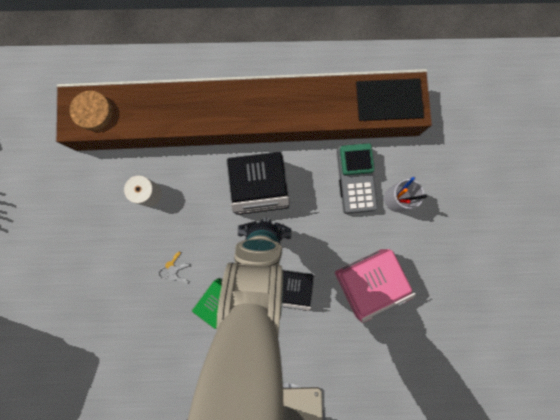

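Request:
drive_tool:
  commands: [-0.01,0.02,0.08,-28.6,2,79,1,-0.01,0.02,0.08,-28.6,2,79,1,-0.01,0.02,0.08,-28.6,2,79,1,-0.01,0.02,0.08,-28.6,2,79,1,-0.01,0.02,0.08,-28.6,2,79,1,-0.01,0.02,0.08,-28.6,2,79,1,-0.01,0.02,0.08,-28.6,2,79,1,-0.01,0.02,0.08,-28.6,2,79,1,-0.01,0.02,0.08,-28.6,2,79,1,-0.01,0.02,0.08,-28.6,2,79,1,-0.01,0.02,0.08,-28.6,2,79,1,-0.01,0.02,0.08,-28.6,2,79,1]

```text
clock: 6.47
position: [445.7, 51.9, 280.5]
orientation: [2.794, -0.035, 1.407]
contact_force: [-0.5, -0.0, -0.8]
grip_width: 0.3
```

```bash
cat >> h.py <<'E'
_t=tgt
def tgt(x,y,z,yaw,tilt=20):
    p,R=_t(x,y,z,yaw,tilt); return p,R*Ro.from_euler('z',np.pi)
E
python3 -c "
from h import *
tip(); print(ctrl.state()['qpos'])
c=(607,40);th=.1
p=pt(c,th,(-65-10.3-25,55)); rel(p[0],p[1],110,th)
"
```

```text
tip [504.8  47.9 117.9] xdir [0.163 0.986 0.035] F [-0.5 -0.  -0.8] t 6.4667 g 0.25097765550258444
[-0.02441865 -0.04777436 -0.71018923  0.55966068 -0.0146137   1.71339743]
[-0.0029  0.0269 -0.0079] [-33.59  -0.55  99.38] dist 0.028 104.9
```

Request:
drive_tool:
  commands: [-0.003,0.027,0,-33.6,-0.55,99.4,1,-0.003,0.027,0,-33.6,-0.55,99.4,1,-0.003,0.027,0,-33.6,-0.55,99.4,1,-0.003,0.027,0,-33.6,-0.55,99.4,1,-0.003,0.027,0,-33.6,-0.55,99.4,1,-0.003,0.027,0,-33.6,-0.55,99.4,1,-0.003,0.027,0,-33.6,-0.55,99.4,1,-0.003,0.027,0,-33.6,-0.55,99.4,1,-0.003,0.027,0,-33.6,-0.55,99.4,1,-0.003,0.027,0,-33.6,-0.55,99.4,1,-0.003,0.027,0,-33.6,-0.55,99.4,1,-0.003,0.027,0,-33.6,-0.55,99.4,1]

```text
clock: 7.47
position: [442.7, 78.9, 280.4]
orientation: [3.032, 0.342, 2.89]
contact_force: [-0.6, 0.3, 0.0]
grip_width: -0.3
```

```bash
python3 -c "
from h import *
tip(); print(ctrl.state()['qpos'])
c=(607,40);th=.1
p=pt(c,th,(-65-10.3-20,55)); rel(p[0],p[1],31,th)
"
```

```text
tip [503.3  82.9 118.4] xdir [-0.913  0.234 -0.335] F [-0.6  0.3  0. ] t 7.4667 g -0.3145686823224716
[ 0.02906703 -0.04953313 -0.71375048  0.54838531  0.01299057  0.26371857]
[ 0.0051  0.0004 -0.0869] [-5.95  0.04 17.98] dist 0.087 18.9
```

Request:
drive_tool:
  commands: [0.003,0,0,-5.95,0,18,1,0.003,0,-0.02,-5.95,0,18,1,0.003,0,-0.05,-5.95,0,18,1,0.003,0,-0.075,-5.95,0,18,1,0.003,0,-0.085,-5.95,0,18,1,0.003,0,-0.085,-5.95,0,18,1]

```text
clock: 7.97
position: [443.6, 78.8, 192.3]
orientation: [3.14, 0.343, -3.048]
contact_force: [-0.8, -0.2, 0.2]
grip_width: -0.3
```

```bash
python3 -c "
from h import *
look(6); print(ctrl.state()['qpos'])
arc((607,40),.1,1,-.18,7)
"
```

```text
tip [501.5  84.6  29.4] xdir [-0.938 -0.088 -0.336] F [-0.8 -0.2  0.2] t 7.9667 g -0.26334956048340885
[ 0.02578434  0.0997614  -0.79506478  0.32847592  0.0247126  -0.06392762]
0.1 [526.6  87.2] [ 0.0221  0.0024 -0.0015] [-0.08 -0.05  0.33] dist 0.022 0.3
0.053 [533.1  91.2] [ 0.0284  0.0092 -0.0015] [-0.08 -0.05 -2.35] dist 0.03 2.3
0.007 [539.7  94.9] [ 0.035   0.0156 -0.0015] [-0.08 -0.05 -5.02] dist 0.038 5.0
-0.04 [546.5  98.3] [ 0.0418  0.0218 -0.0015] [-0.08 -0.04 -7.69] dist 0.047 7.7
-0.087 [553.5 101.4] [ 0.049   0.0276 -0.0015] [ -0.08  -0.04 -10.37] dist 0.056 10.4
-0.133 [560.6 104.2] [ 0.0564  0.0331 -0.0015] [ -0.08  -0.04 -13.04] dist 0.065 13.0
-0.18 [567.9 106.6] [ 0.0641  0.0383 -0.0015] [ -0.08  -0.04 -15.72] dist 0.075 15.7
```

View pics/j6.png

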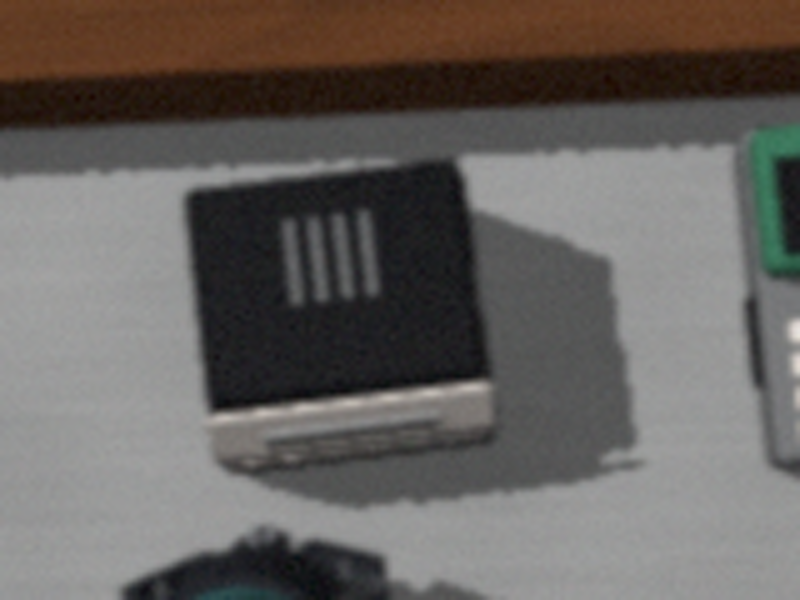

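Request:
drive_tool:
  commands: [0.012,0.001,0,0,0,0,1,0.022,0.003,0,0,0,0,1,0.0255,0.006,0,0,0,-1.2,1,0.029,0.0092,0,0,0,-2.4,1,0.0325,0.0125,0,0,0,-3.7,1,0.036,0.0155,0,0,0,-5,1,0.0395,0.0188,0,0,0,-6.3,1,0.043,0.022,0,0,0,-7.7,1,0.047,0.025,0,0,0,-9,1,0.051,0.0276,0,0,0,-10.4,1,0.055,0.0305,0,0,0,-11.7,1,0.055,0.0305,0,0,0,-11.7,1]

```text
clock: 9.07
position: [500.3, 110.3, 195.1]
orientation: [3.139, 0.346, 3.032]
contact_force: [-3.0, 1.7, -2.1]
grip_width: 0.1
```

```bash
python3 -c "
from h import *
look(7)"
```

```text
tip [558.6 104.3  32.3] xdir [-0.935  0.103 -0.339] F [-3.   1.7 -2.1] t 9.0667 g 0.13115347275424763
```

View pics/j7.png

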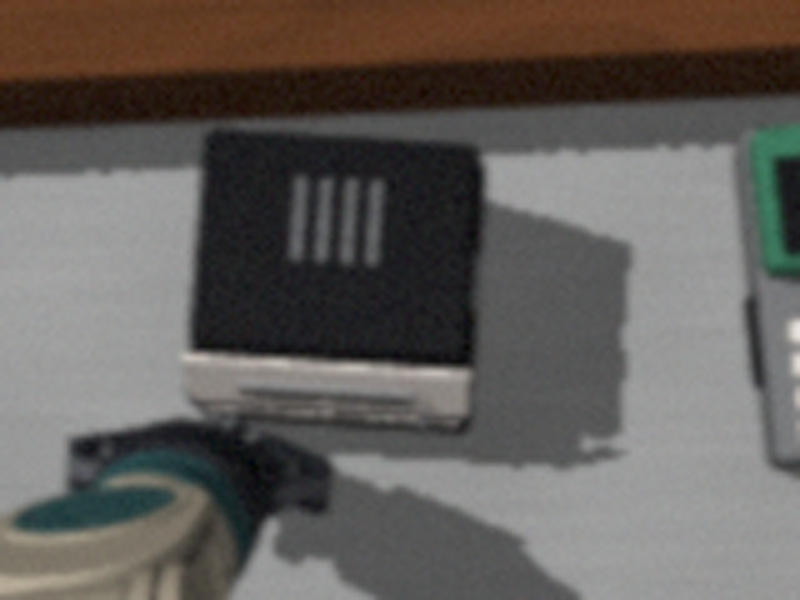

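View pics/k7.png

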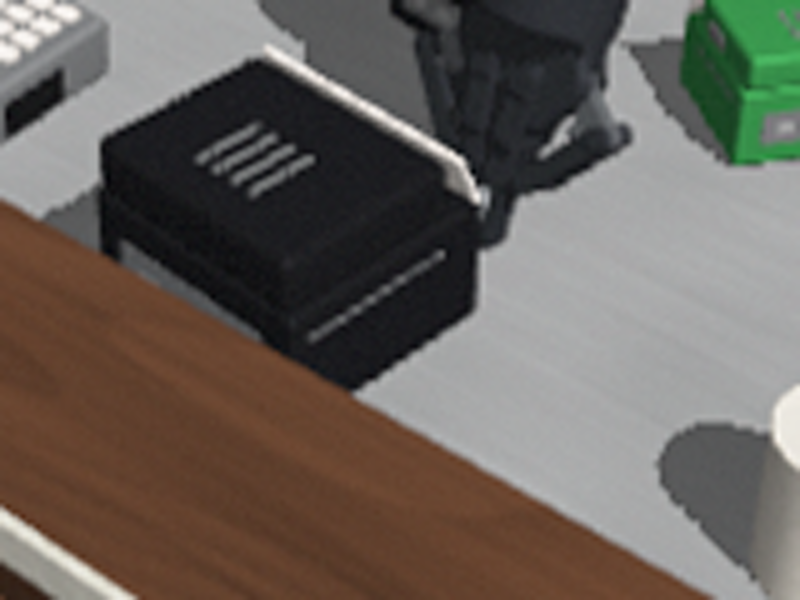

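```bash
python3 -c "
from h import *
c,th=est_top(load('top7'),(203,133),(484,147),(195,412),(468,426)); print(c,th)
p=pt(c,th,(-65-10.3-20,55)); rel(p[0],p[1],31,th)
p=pt(c,th,(-65-10.3-20,-55)); rel(p[0],p[1],31,th)
"
```

```text
th [-0.071 -0.073] c back [626.5  40.6] c front [622.5  40.9]
gap 35.9
gap 49.4
[624.50413084  40.75971794] -0.07243082060933399
[-0.0258 -0.0033 -0.0013] [-0.18 -0.16  2.05] dist 0.026 2.1
[-0.0337 -0.113  -0.0013] [-0.18 -0.16  2.05] dist 0.118 2.1
```

Request:
drive_tool:
  commands: [-0.03,0,0,0,0,2,1,-0.034,-0.038,0,0,0,2,1,-0.034,-0.076,0,0,0,2,1,-0.034,-0.113,0,0,0,2,1,-0.034,-0.113,0,0,0,2,1,-0.034,-0.113,0,0,0,2,1]

```text
clock: 9.67
position: [468.3, -5.8, 196.5]
orientation: [3.141, 0.353, 3.062]
contact_force: [1.0, 0.4, 0.8]
grip_width: -0.0
```

```bash
python3 -c "
from h import *
look(8); print(ctrl.state()['qpos'])
arc((624.5,40.8),-.072,-1,.17,7)
"
```

```text
tip [527.9 -10.5  34.2] xdir [-0.935  0.075 -0.346] F [1.  0.4 0.8] t 9.6667 g -0.028753334892219845
[-0.15372152  0.12249387 -0.7664018   0.33272343  0.02819531 -0.07301815]
-0.072 [545.4  -8.6] [ 0.0191 -0.0006 -0.0021] [-0.08  0.07  0.2 ] dist 0.019 0.2
-0.032 [551.1 -12. ] [ 0.0246 -0.0063 -0.0021] [-0.08  0.07  2.51] dist 0.026 2.5
0.009 [556.9 -15.1] [ 0.0304 -0.0118 -0.0021] [-0.08  0.07  4.82] dist 0.033 4.8
0.049 [562.9 -17.9] [ 0.0364 -0.0171 -0.0021] [-0.08  0.07  7.13] dist 0.04 7.1
0.089 [568.9 -20.6] [ 0.0426 -0.0221 -0.0021] [-0.08  0.07  9.44] dist 0.048 9.4
0.13 [575.1 -23. ] [ 0.049  -0.0268 -0.0021] [-0.09  0.07 11.75] dist 0.056 11.8
0.17 [581.3 -25.1] [ 0.0556 -0.0313 -0.0021] [-0.09  0.06 14.06] dist 0.064 14.1
```

View pics/j8.png

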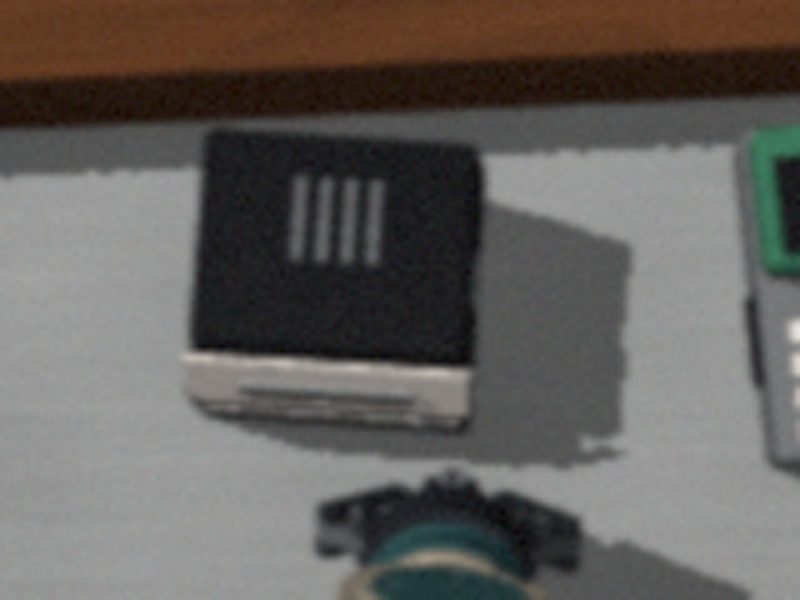

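Request:
drive_tool:
  commands: [0.01,0.002,0,0,0,0,1,0.0185,0.002,0,0,0,0,1,0.0215,-0.001,0,0,0,1.2,1,0.0245,-0.004,0,0,0,2.5,1,0.0275,-0.007,0,0,0,3.6,1,0.0305,-0.0095,0,0,0,4.8,1,0.0335,-0.012,0,0,0,6,1,0.0365,-0.0145,0,0,0,7.1,1,0.0395,-0.017,0,0,0,8.3,1,0.0427,-0.0195,0,0,0,9.5,1,0.046,-0.022,0,0,0,10.6,1,0.046,-0.022,0,0,0,10.6,1]

```text
clock: 10.77
position: [511.2, -24.5, 193.5]
orientation: [3.14, 0.342, -3.03]
contact_force: [-4.4, -0.8, -0.4]
grip_width: 0.2
```

```bash
python3 -c "
from h import *
look(9)"
```

```text
tip [568.9 -17.7  30.5] xdir [-0.936 -0.105 -0.335] F [-4.4 -0.8 -0.4] t 10.7667 g 0.22053347251023273
```

View pics/j9.png

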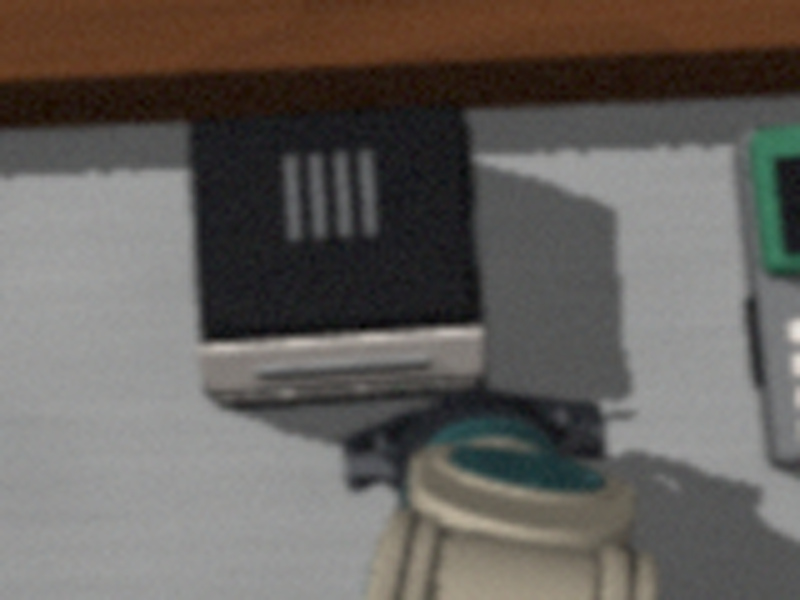

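```bash
python3 -c "
from h import *
t=load('top9')
f=lambda q,z: ray(t,190+q[0]/5,120+q[1]/5,z)
# bezel top lip z 108 (22mm behind front)
L=f((201,342),108);R=f((482,327),108);print(L,R)
th=np.arctan2(-(L-R)[0],(L-R)[1]);c=(L+R)[:2]/2+43*np.array([np.cos(th),np.sin(th)]);print(th,c)
for b in ((65,70),(65,-70)): p=pt(c,th,b); print('gap',(LX(p[1])-p[0]).round(1))
# calibrate lip depth on frame 7
t=load('top7'); L=f((186,354),108);R=f((472,367),108); m=(L+R)/2; print(m, 'vs c 624.5,40.8')
s=ctrl.state();print(s['qpos'])
p=pt(c,th,(-75.3,-55)); print(p)
"
```

```text
[592.08955374 104.91610505 108.        ] [596.41605873 -27.88907489 108.        ]
0.03256631532205707 [637.2300061   39.91361912]
gap 30.2
gap 29.1
[581.96259275  44.65749542 108.        ] vs c 624.5,40.8
[-0.19837138  0.20002981 -0.67150993  0.37236285  0.10416627 -0.29225209]
[563.7607636  -17.50902803]
```

Request:
drive_tool:
  commands: [0.003,-0.001,0,0,0,0.8,1,0.006,-0.002,0,0,0,1.6,1,0.009,-0.003,0,0,0,2.5,1,0.012,-0.004,0,0,0,3.5,1,0.015,-0.005,0,0,0,4.5,1,0.018,-0.006,0,0,0,5.5,1,0.02,-0.007,0,0,0,6,1,0.02,-0.007,0,0,0,6,1]

```text
clock: 11.53
position: [531.8, -32.0, 193.7]
orientation: [3.14, 0.345, -2.927]
contact_force: [-2.4, -1.4, -1.7]
grip_width: 0.1
```

```bash
python3 -c "
from h import *
look(10)"
```

```text
tip [588.8 -19.3  30.9] xdir [-0.92  -0.201 -0.338] F [-2.4 -1.4 -1.7] t 11.5333 g 0.06784222421576892
```

View pics/j10.png

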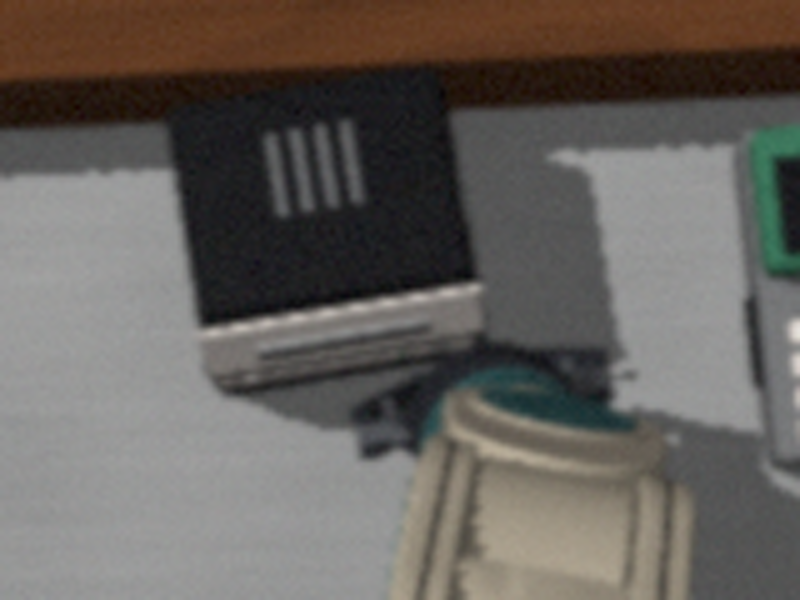

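View pics/k10.png

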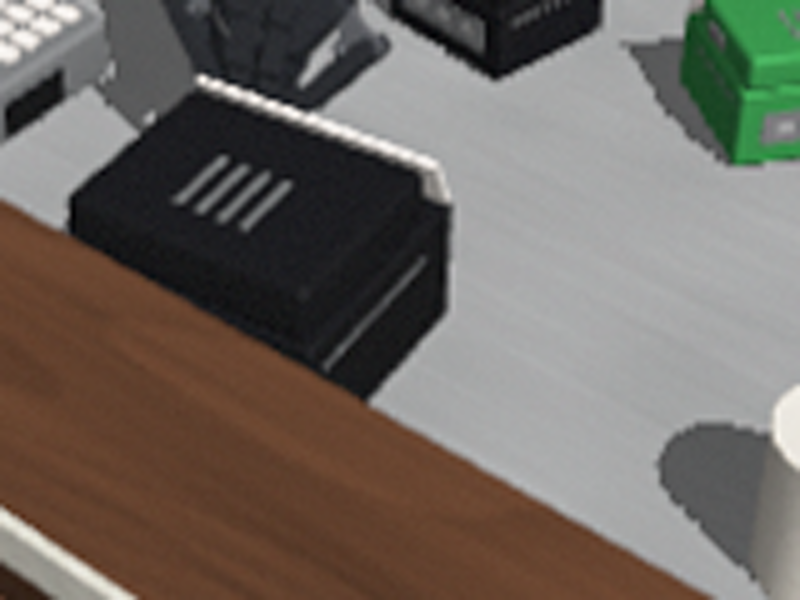

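```bash
cat >> h.py <<'E'
def lip(i,l,r):
    t=load(f'top{i}'); f=lambda q,z: ray(t,190+q[0]/5,120+q[1]/5,z)[:2]
    L,R=f(l,108),f(r,108); th=np.arctan2(-(L-R)[0],(L-R)[1]);c=(L+R)/2+43*np.array([np.cos(th),np.sin(th)]);print('th',th.round(3),c.round(1),'w',np.linalg.norm(L-R).round(1))
    for b in ((65,70),(65,-70)): p=pt(c,th,b); print('gap',(LX(p[1])-p[0]).round(1))
    return c,th
E
python3 -c "
from h import *
c,th=lip(10,(200,327),(480,285))
p=pt(c,th,(-65-10.3-18,52)); print(p); rel(p[0],p[1],31,th)
"
```

```text
th 0.13 [650.6  44.5] w 133.9
gap 23.9
gap 9.2
[551.32521781  84.0051075 ]
[-0.039   0.1083 -0.0003] [-0.08 -0.23 -4.9 ] dist 0.115 4.9
```

Right gap is about 9 mm, left about 24 mm. Moving to the left front corner.

Request:
drive_tool:
  commands: [-0.028,-0.004,0,0,0,-2,1,-0.042,0.03,0,0,0,-4.9,1,-0.042,0.07,0,0,0,-4.9,1,-0.042,0.108,0,0,0,-4.9,1,-0.042,0.108,0,0,0,-4.9,1,-0.039,0.108,0,0,0,-4.9,1]

```text
clock: 12.13
position: [494.0, 77.8, 195.9]
orientation: [3.14, 0.352, -3.008]
contact_force: [-0.1, 0.1, -0.7]
grip_width: -0.2
```

```bash
python3 -c "
from h import *
look(11)
arc(np.array([650.6,44.5]),.13,1,-.05,6)
"
```

```text
tip [552.9  86.1  33.5] xdir [-0.93  -0.125 -0.344] F [-0.1  0.1 -0.7] t 12.1333 g -0.21409431694482164
0.13 [568.8  89.3] [ 0.0152  0.0059 -0.0023] [-0.09  0.14 -0.02] dist 0.017 0.2
0.094 [573.7  92.6] [ 0.0199  0.0113 -0.0023] [-0.09  0.14 -2.08] dist 0.023 2.1
0.058 [578.7  95.7] [ 0.0247  0.0165 -0.0023] [-0.09  0.15 -4.14] dist 0.03 4.1
0.022 [583.8  98.6] [ 0.0298  0.0215 -0.0023] [-0.08  0.15 -6.2 ] dist 0.037 6.2
-0.014 [589.  101.3] [ 0.035   0.0264 -0.0023] [-0.08  0.15 -8.27] dist 0.044 8.3
-0.05 [594.3 103.8] [ 0.0403  0.0311 -0.0023] [ -0.08   0.15 -10.33] dist 0.051 10.3
```

View pics/j11.png

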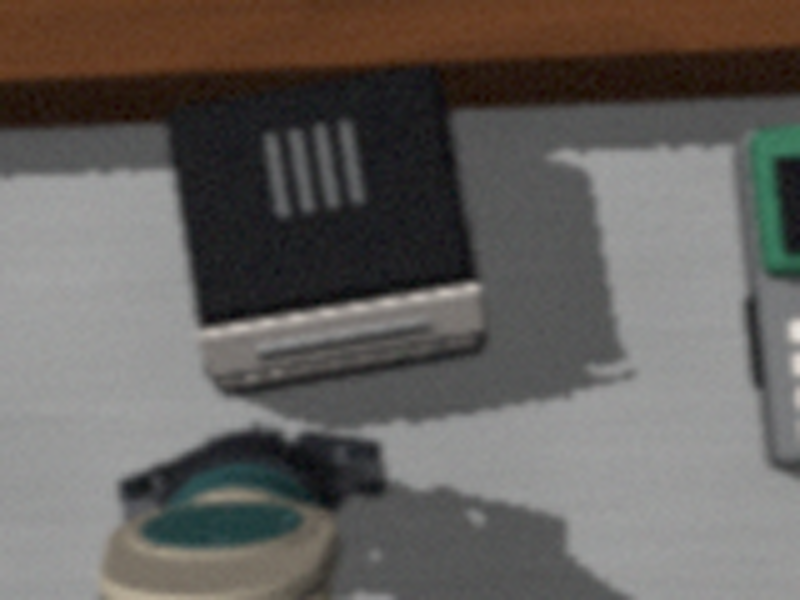

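Request:
drive_tool:
  commands: [0.008,0.005,0,0,0,0,1,0.015,0.006,0,0,0,0,1,0.018,0.009,0,0,0,-1.2,1,0.021,0.0125,0,0,0,-2.5,1,0.024,0.0155,0,0,0,-3.7,1,0.027,0.0185,0,0,0,-5,1,0.03,0.0205,0,0,0,-6,1,0.032,0.0205,0,0,0,-6.3,1,0.032,0.0205,0,0,0,-6.3,1]

```text
clock: 12.98
position: [523.3, 95.5, 193.3]
orientation: [3.138, 0.34, -3.124]
contact_force: [-7.3, 1.1, 3.6]
grip_width: 0.2
```

```bash
python3 -c "
from h import *
look(12)
"
```

```text
tip [581.   97.1  30.2] xdir [-0.943 -0.017 -0.334] F [-7.3  1.1  3.6] t 12.9833 g 0.1604546488068032
```

View pics/j12.png

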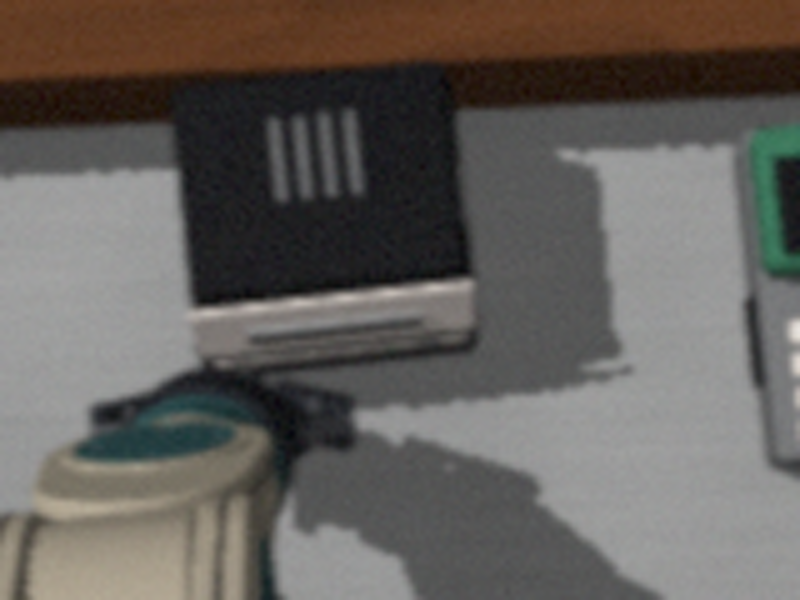

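Request:
drive_tool:
  commands: [0.002,0.001,0,0,0,0,1,0.004,0.002,0,0,0,0,1,0.006,0.003,0,0,0,0,1,0.008,0.004,0,0,0,0,1,0.009,0.004,0,0,0,0,1,0.009,0.004,0,0,0,0,1]

```text
clock: 13.58
position: [531.3, 99.2, 192.9]
orientation: [3.139, 0.338, -3.124]
contact_force: [-12.0, 0.5, 7.5]
grip_width: 0.0
```

```bash
python3 -c "
from h import *
look(13); lip(12,(192,310),(472,281))
"
```

```text
tip [588.7 100.6  29.7] xdir [-0.943 -0.017 -0.332] F [-12.    0.5   7.5] t 13.5833 g 0.013031060480412028
th 0.084 [655.9  46.3] w 133.2
gap 15.1
gap 6.8
```

View pics/j13.png

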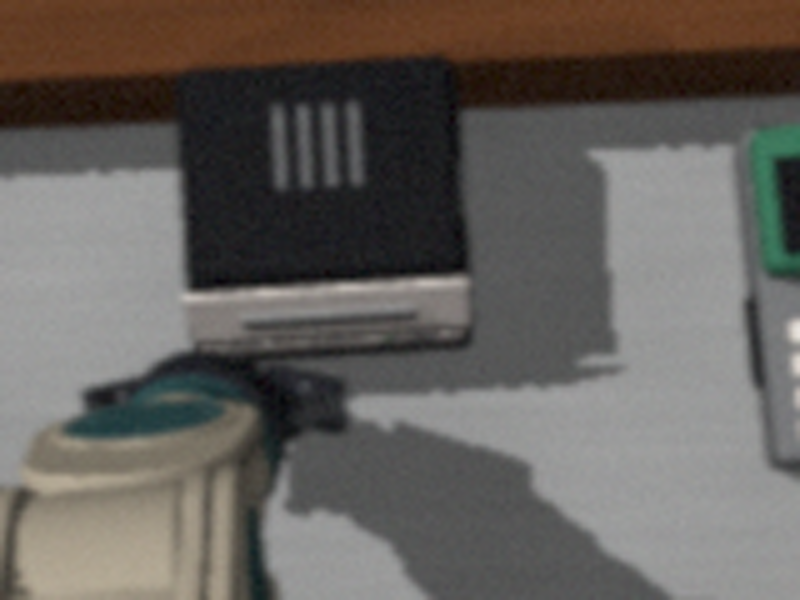

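Request:
drive_tool:
  commands: [0.002,0.0,0,0,0,0,1,0.004,0,0,0,0,0,1,0.006,0,0,0,0,0,1,0.006,0,0,0,0,0,1]

```text
clock: 14.02
position: [534.7, 99.7, 191.9]
orientation: [3.137, 0.331, -3.123]
contact_force: [-19.1, 3.7, 13.7]
grip_width: -0.0
```

```bash
python3 -c "
from h import *
look(14); lip(13,(183,296),(468,276))
"
```

```text
tip [591.  101.5  28.3] xdir [-0.945 -0.018 -0.325] F [-19.1   3.7  13.7] t 14.0167 g -0.048285764416034785
th 0.05 [660.6  47.9] w 135.3
gap 7.9
gap 4.3
```

View pics/j14.png

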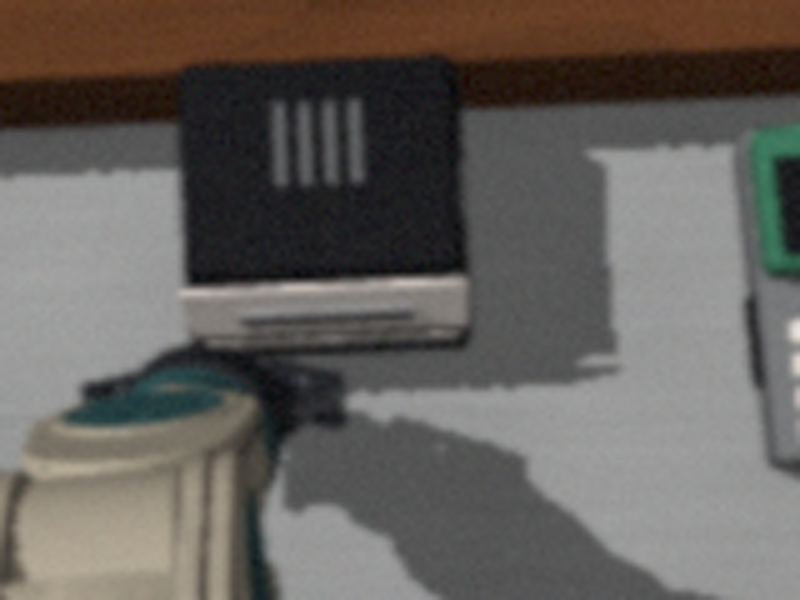

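View pics/k14.png

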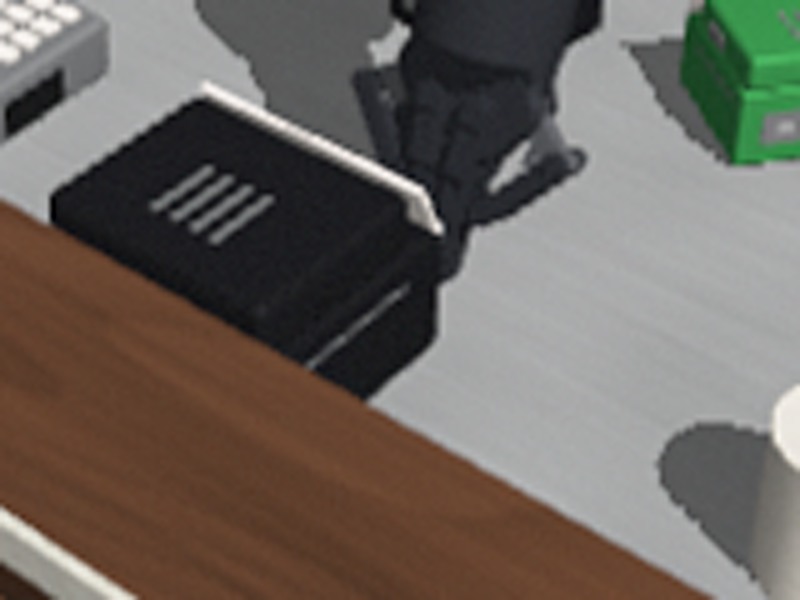

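Request:
drive_tool:
  commands: [-0.03,0,0,0,0,0,1,-0.03,-0.04,0,0,0,0,1,-0.03,-0.08,0,0,0,0,1,-0.03,-0.108,0,0,0,1,1,-0.03,-0.108,0,0,0,1,1,-0.016,-0.108,0,0,0,1,1,-0.008,-0.108,0,0,0,1,1,-0.004,-0.108,0,0,0,1,1,0,-0.108,0,0,0,1,1,0.003,-0.108,0,0,0,1,1,0.003,-0.108,0,0,0,1,1]

```text
clock: 15.03
position: [537.6, -8.0, 191.7]
orientation: [3.141, 0.33, -3.107]
contact_force: [-18.9, -3.0, 12.5]
grip_width: 0.2
```

```bash
python3 -c "
from h import *
look(15); lip(14,(182,291),(467,276))
"
```

```text
tip [593.6  -6.   28. ] xdir [-0.945 -0.032 -0.324] F [-18.9  -3.   12.5] t 15.0333 g 0.23310395877050255
th 0.032 [661.9  47.6] w 135.1
gap 5.4
gap 4.3
```

View pics/j15.png

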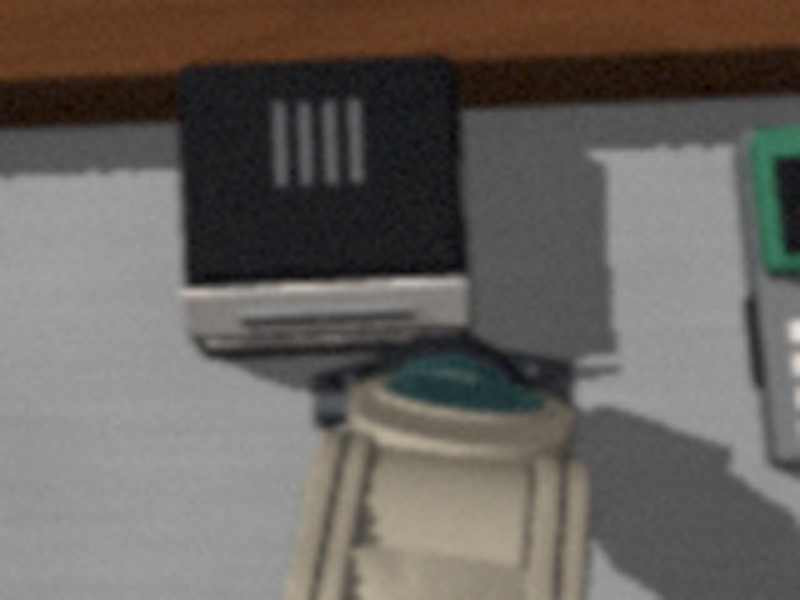

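Request:
drive_tool:
  commands: [0.0015,0,0,0,0,0,1,0.003,0,0,0,0,0,1,0.003,0,0,0,0,0,1]

```text
clock: 15.38
position: [538.4, -7.7, 190.9]
orientation: [3.141, 0.325, -3.108]
contact_force: [-25.3, -3.9, 17.3]
grip_width: 0.2
```

```bash
python3 -c "
from h import *
tip()
"
```

```text
tip [593.7  -5.7  27. ] xdir [-0.947 -0.032 -0.32 ] F [-25.3  -3.9  17.3] t 15.3833 g 0.22657931846805388
```

Request:
drive_tool:
  commands: [-0.03,0,0,0,0,0,1,-0.03,0.04,0,0,0,0,1,-0.03,0.08,0,0,0,0,1,-0.03,0.108,0,0,0,0,1,-0.03,0.108,0,0,0,0,1,-0.018,0.108,0,0,0,0,1,-0.01,0.108,0,0,0,0,1,-0.006,0.108,0,0,0,0,1,-0.003,0.108,0,0,0,0,1,0,0.108,0,0,0,0,1,0.001,0.108,0,0,0,0,1,0.001,0.108,0,0,0,0,1]

```text
clock: 16.38
position: [537.1, 99.2, 189.3]
orientation: [3.138, 0.318, -3.105]
contact_force: [-32.2, 0.6, 21.4]
grip_width: -0.0
```

```bash
python3 -c "
from h import *
tip()
"
```

```text
tip [591.2 101.7  25. ] xdir [-0.949 -0.034 -0.313] F [-32.2   0.6  21.4] t 16.3833 g -0.03043421197895288
```

Both corners are stiff against the wood, and the tip stops lie along the ledge's angle. I'll retreat and look.

Request:
drive_tool:
  commands: [-0.02,0,0,0,0,0,1,-0.05,-0.01,0.01,0,0,0,1,-0.07,-0.02,0.04,0,0,0,1,-0.09,-0.04,0.08,0,0,0,1,-0.1,-0.06,0.12,0,0,0,1,-0.11,-0.09,0.15,0,0,0,1,-0.11,-0.12,0.18,0,0,0,1,-0.11,-0.16,0.2,0,0,0,1,-0.11,-0.2,0.2,0,0,0,1,-0.11,-0.23,0.2,0,0,0,1,-0.11,-0.23,0.2,0,0,0,1,-0.11,-0.23,0.2,0,0,0,1]

```text
clock: 17.38
position: [437.8, -133.8, 395.9]
orientation: [3.141, 0.349, -3.112]
contact_force: [0.8, 0.4, 0.4]
grip_width: -0.3
```

```bash
python3 -c "
from h import *
look(16)
a=cv2.imread('pics/top16.png'); cv2.imwrite('pics/z16.png',cv2.resize(a[125:160,210:310],(800,280),interpolation=cv2.INTER_CUBIC))
d=cv2.absdiff(a,cv2.imread('pics/top0.png'))[130:300]; 
b=cv2.imread('pics/top0.png')
cv2.imwrite('pics/d16.png',np.vstack([a[130:310],b[130:310]]))
s=ctrl.state(); print(s['joint_velocities'].round(3))
"
```

```text
tip [ 497.  -132.   233.3] xdir [-0.939 -0.028 -0.342] F [0.8 0.4 0.4] t 17.3833 g -0.3473689836652539
[ 0.04  -0.007 -0.023  0.    -0.001 -0.003]
```

View pics/j16.png

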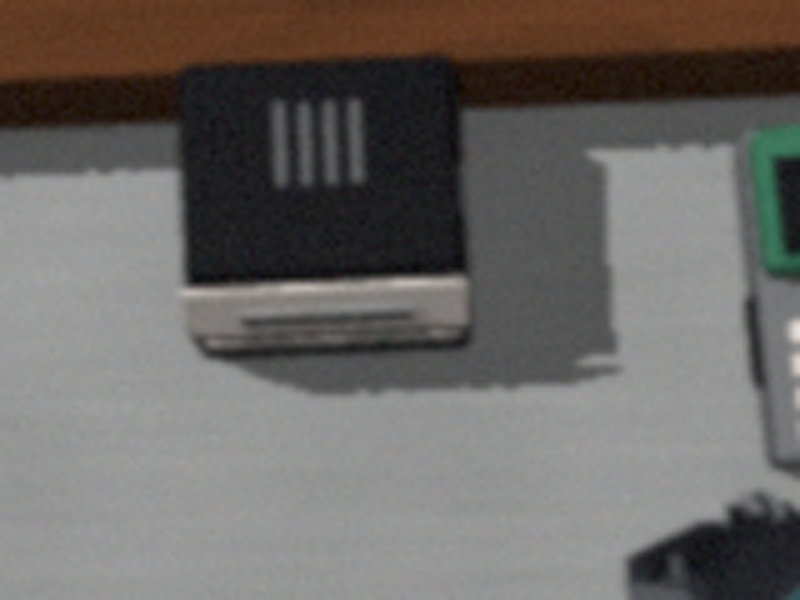

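View pics/scene16.png

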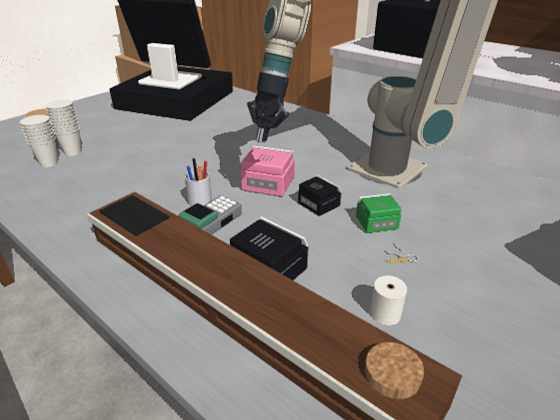

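View pics/d16.png

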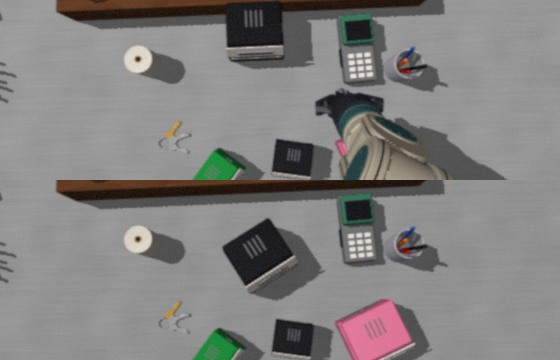

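```bash
python3 -c "
from h import *
t=load('top16')
f=lambda q,z: ray(t,190+q[0]/5,120+q[1]/5,z)
BL=f((180,70),108);BR=f((456,59),108); print(BL,BR)
# ledge top near edge in same crop
for q in ((50,77),(150,73),(550,60),(700,53)): p=f(q,90); print('ledge top',p.round(1), (p[0]-LX(p[1])).round(1))
for q in ((50,125),(150,121),(550,104),(700,98)): p=f(q,0); print('ledge foot',p.round(1), (p[0]-LX(p[1])).round(1))
for P in (BL,BR): print('gap of cover',(LX(P[1])-P[0]).round(1))
lip(16,(182,290),(467,277))
"
```

```text
[724.26920874 113.95066963 108.        ] [727.05411861 -18.52948427 108.        ]
ledge top [727.6 179.8  90. ] -0.9
ledge top [728.6 131.   90. ] -1.1
ledge top [731.2 -64.8  90. ] -3.2
ledge top [ 733.3 -138.6   90. ] -2.9
ledge foot [728.6 198.1   0. ] 0.6
ledge foot [729.7 144.7   0. ] 0.4
ledge foot [734.7 -69.8   0. ] 0.2
ledge foot [ 736.4 -150.6    0. ] -0.1
gap of cover 5.8
gap of cover 6.2
th 0.025 [661.9  47.3] w 135.1
gap 4.9
gap 4.8
```

View pics/z16.png

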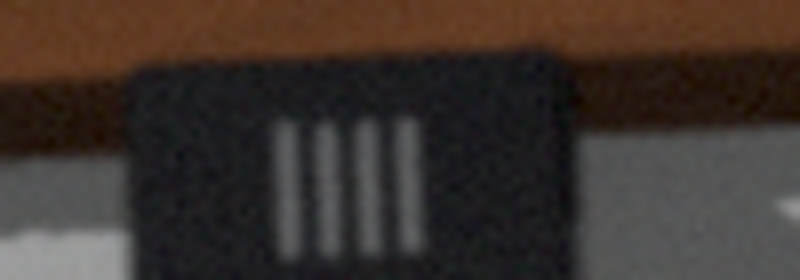

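```bash
python3 -c "
from h import *
print(ctrl.state()['contact_force']); print(ctrl.close_job())"
```

```text
[-0.78163207  0.67725621 -0.25345128]
the job is handed in; nothing more can be done
None
```

The printer now stands with its back flush along the ledge, facing squarely forward. The hand is clear, and the job was handed in at about 17.4 s; it returned no verdict.

- **Turning it out:** I turned the printer from about 0.56 rad to within about 0.1 rad of the ledge by pushing its front left corner on the open counter. I then pushed right and left corners alternately until it reached the wood.
- **One slip:** during one left push the wrist reached its last-joint limit. The hand slid about 70 mm to the right along the front, so the printer moved forward about 20 mm and about 12 mm sideways without turning. I backed off, turned the tool half round and carried on; nothing else was touched.
- **Flushness, by force:** with 25–32 N on each front corner the fingertip no longer moved. The two stopping points lie on a line at the ledge's own angle of 0.024 rad.
- **Flushness, by camera:** the last picture also shows the printer square to the ledge (0.025 rad). One camera estimate put both back edges about 5 mm short, right at the limit. I took that as bias in the measurement, because the stops were hard and the cover is set in a few millimetres from the back. It is the one check that disagreed.
- **The rest of the counter:** the terminal, pot, roll and keys look unmoved when the first and last pictures are compared. The force on the arm at the end was only sensor noise.

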